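Load a wire reel into the roller unwinder

ROBOT

A 7-joint arm with a two-finger parallel gripper is mounted at the origin on a cart in front of the work surface, level with it; the furniture and walls round the work are solid. World frame = base frame: x ahead of the robot, y to its left, z up, the work surface at z = 0. Lengths are in m, angles in degrees, forces in N, time in s.
With the tool pointing down it reaches from about 0.425 to 0.95 m from the base axis. Payload 16.7 kg.
Tool frame: the origin (TCP) lies between the finger pads; the fingertips stand 19 mm ahead of it and the grasp point (between the pads) is the TCP; z points along the fingers, y is the line along which they close (so a half turn about z gives the same grasp; the last joint's range is limited). The gripper opens to 94 mm and grips with 3 to 60 N. Pads are 16 mm wide; open, the fingers measure 119 mm over their backs; the gripper's body (75 mm by 177 mm) begins 78 mm behind the grasp point.
Start: joints at [-75.143, 24.414, 4.234, 92.017, -1.954, 63.644, -3.845], TCP at [0.268, 0.619, 0.224] pointing down, gripper open.
Joint ranges: [-163.25, 163.25], [-28.42, 122.38], [-70.27, 78.77], [12.13, 141.07], [-58.53, 238.53], [9.26, 117.41], [-156.51, 156.51]. Speed limits (degrees/s): [108.29, 108.29, 136.94, 136.94, 172.46, 172.46, 172.46].

INTERFACE

Orientations are given as a 3x3 rotation matrix whose columns are the frame's x, y, z axes.
In Python, from bench import r gives the robot as it stands.
- The arm moves only by the tool servo_tool, never from a script. Its argument "commands" is a list of rows, each a list of 3 entries, a list of its own where there are three numbers: the closure, from 0 (fully open) to 1 (shut), then the shift along the tool's x, y, z in mm, then the turn about the tool's z in degrees. In form: [[jaw, [tx, ty, tz], yaw], ...]. A call has exactly 5 rows; each row shifts and turns the commanded pose from where the row before left it, along the tool's axes as they then stand; what a row does not reach is not made up. A row lasts 1/10 s, in which the tool goes at most 50 mm and 8.59 degrees, less where a joint would pass 70% of its speed; a pose out of reach is approached as far as the arm can. A call is refused whole if a number of a shift passes 50 or a number of a turn 8.59, either way. A call with a gripper value outside its range is refused whole. The fingers move at their own pace and stop on an object; "squeeze" is the grip in N (left out, the last holds). Time passes only in rows, so rows that do not move let the fingers close, or fill a call up. It gives the time, the measured TCP pose, the force, the opening and the grip force at its end, in the units of the state.
- r.sense(): the state, without advancing time (a new reading comes with each control period).
- r.capture(name): name is "scene" or "side" or "wrist"; returns a dict with "pixels" (400x640x3 uint8, red, green, blue), "fx", "fy", "cx", "cy" (pixels), "T" (4x4, takes a point from camera to world coordinates); the wrist camera has in their place "tool_from_camera" (4x4, takes a point from camera to tool coordinates, whose origin is the TCP and whose axes are the flange's). Camera axes: x right, y up, looking along -z (the intrinsics and any distortion apply to the point x, -y, -z); pixel columns grow to the right and rows downward; lengths in m; the calibration is good to about 2 mm. A picture is of the moment at which its call begins: read the wrist's pose just before it. There is no depth.
- r.finish_job(): hands the job in; it is judged then, once.
Trained networks look in a picture, given as the dict that the camera call returned (one of the last four; its "shot" number tells which), for a name from the list of things; names that differ only in an ending like _2 or _b are one class to them, and where a whole thing is asked for, a point or a joint stands for the part that bears it (a point fixed in the world has none). Each returns a list of dicts, best first, with "confidence" (0 to 1); they miss things now and then, are a little off and sometimes report something else, mostly with a low value. They report only what shows in the picture. A call takes as long as a camera call.
- r.look_for(picture, label): "bbox" ([centre column, centre row, width, height] in pixels, round what is visible of it).
- r.mark_of(picture, label): "at" ([column, row] in pixels: a listed point, or the origin of a listed thing).
The state is a dict: "time": time; "joints": joint angles; "joint_vel": joint speeds; "tau": joint torques, N m; "eef_pos": TCP position; "orientation": TCP orientation; "ft_force": force on the tool from outside, world axes, zero at the start; "torque": the same for the moment, N m; "grip_width": finger opening in m; "grasp_force": force on a finger pad.
Only numpy, scipy, OpenCV 4.12 (cv2) and the standard library are available. Lean on these libraries where they do the work, as an engineer would, in place of code of your own. Each camera call takes 0.05 s, during which the arm holds its last target. There are 200 camera calls.

TASK

Load the full wire reel into the unwinder. Its flanges are thin, so do not grip or lift it: roll it on its rim, pressing gently and without letting it fall over, up the unwinder's ramp and over the lip until it settles between the two rollers. Then turn it on the rollers until the wire-end clip is at the very top, ready to be drawn off, and let go; leave the other things on the table alone.

Things in the scene. Friction and masses are not known exactly. Their poses are not given: they have to be found in the camera images.
- reel: Wire reel standing on its rim before the ramp: two 4 mm grey flanges 112 mm across, full wire winding 109 mm across between them, 40 mm wide, 0.6 to 1 kg, friction about 0.6. Origin at its centre, 56 mm up at the start. y axis = axle (level while it stands; it falls over beyond 0.34 rad); z axis = from centre to the clip. Rolling into the unwinder turns it positively about y.
- clip (a point): Wire-end clip of the reel: a dark steel bar 9 mm wide over the winding, between the flanges and level with their rim, with a bright tongue on both flange faces. This point lies 55 mm from the reel's centre.
- unwinder: Grey steel unwinder fixed to the table. Origin on the table under the middle of its two rollers, x = loading direction, z up. Rollers: 14 mm thick, axes along y at x = -28 and +28 mm, 8.5 mm up, in stiff bushes (turning the seated reel takes 2 to 3 N at its rim; it stays as left). Cheeks beside them 44 mm high, 52 mm apart. End plate 36 mm high at x = +100 mm.
- ramp_foot (a point): Foot of the unwinder's steel ramp, at table level, 83 mm before the unwinder's origin; the ramp rises from here over 48 mm to a fixed lip 16 mm high, just before the first roller. Flared guide walls, 30 mm high, stand beside it: about 76 mm apart here, 52 mm at its top. The reel starts nearly in line with it. Axes as the unwinder's.
- seat (a point): Where the reel's centre lies when it rests on both rollers: above the unwinder's origin, 65 mm over the table (on the ramp's lip the centre is 72 mm up). Axes as the unwinder's.
- cup: Bystander: steel measuring cup, 65 mm wide and 66 high, standing. Origin at the centre of its underside.
- dropper: Bystander: small white dropper bottle, 21 mm wide, 66 high, standing on the right. Origin at the centre of its underside.
- dropper_b: Bystander: small white dropper bottle, 21 mm wide, 66 high, standing on the left. Origin at the centre of its underside.
- scraper: Bystander: beige scraper 56x115x9 mm, lying flat. Origin at the centre of its underside.
- marker: Bystander: felt marker 140 mm long, 15 thick, lying. Origin at the centre of its underside.
- cap: Bystander: loose screw cap 47 mm wide, 19 high, lying. Origin at the centre of its underside.

How it is judged (in metres and radians):
On the way, in this order (a step that is already met when the one before it is completed fails the run):
1. the reel has been rolled on its rim far enough for its clip to pass underneath (angle between reel's own z axis and vertical above 2.3 rad and height (world z) of reel below 0.079 m), for 0.05 s.
2. the reel has settled between the two rollers (horizontal distance between reel and seat below 0.008 m and height (world z) of reel between 0.061 and 0.069 m and angle between reel's own y axis and vertical between 1.47 and 1.67 rad and linear speed of reel below 0.03 m/s), for 0.2 s.
At the end, for the whole second after the job is handed in: The reel rests still on both rollers (centre within 8 mm of the seat, axle level within 0.1 rad) with its clip within 0.30 rad (17 degrees) of straight up, released (horizontal distance between reel and seat below 0.008 m and height (world z) of reel between 0.061 and 0.069 m and angle between reel's own y axis and vertical between 1.47 and 1.67 rad and angle between reel's own z axis and vertical below 0.3 rad and linear speed of reel below 0.02 m/s and angular speed of reel below 0.15 rad/s); the robot touches nothing.
It fails at once if the reel tips more than 0.4 rad from standing on its rim (angle between reel's own y axis and vertical below 1.17 rad or angle between reel's own y axis and vertical above 1.97 rad).
It fails at once if the reel is lifted off the table, ramp or rollers (by more than about 10 mm) (height (world z) of reel above 0.084 m or (height (world z) of reel above 0.066 m and horizontal distance between reel and seat above 0.11 m)).
It fails at once if the reel is pressed or squeezed with more than 40 N (contact force between reel and the fingers above 40 N or contact force between reel and the arm above 40 N).
It fails at once if another thing on the table is moved by more than 30 mm (distance of any of cup, dropper, dropper_b, scraper, marker, cap from where it was at the start of the episode above 0.03 m).
It also fails if it takes over 72 s, if anything falls off the work surface, if the arm or the gripper's body presses on something with over 40 N, if the wrist force passes 120 N, or if a joint passes its speed limit or range.

## Working session

There is one attempt and no reset: what is moved stays moved. The work goes in short steps, Python scripts to look and compute and a tool call to move; the robot and the scene stay as the last step left them, time stands still between calls to the robot, and variables do not carry over. Pictures are saved under pics/ and viewed, at most 10 in all, crops included, and the job is handed in when it is done.

Besides the shell and the picture viewer there is one more tool, called after ">>>" as name(argument=value, ...) on one line, values as JSON. servo_tool: Moves the arm, as the interface text tells. Its arguments: {"type":"object","properties":{"commands":{"type":"array","items":{"type":"array"}},"squeeze":{"type":"number"}},"required":["commands"]}

```bash
mkdir -p pics; ls
cat > h.py <<'E'
import numpy as np, cv2
from bench import r
def ray(p,px):
    d=np.array([(px[0]-p['cx'])/p['fx'],-(px[1]-p['cy'])/p['fy'],-1.])
    T=np.array(p['T']);return T[:3,3],T[:3,:3]@d
def at_z(p,px,z):
    o,d=ray(p,px);return o+d*(z-o[2])/d[2]
def proj(p,X):
    T=np.array(p['T']);c=T[:3,:3].T@(np.array(X)-T[:3,3])
    return [p['cx']-p['fx']*c[0]/c[2], p['cy']+p['fy']*c[1]/c[2]]
def tri(a,b):
    (o1,d1),(o2,d2)=a,b
    s=np.linalg.lstsq(np.c_[d1,-d2],o2-o1,rcond=None)[0]
    A=o1+d1*s[0];B=o2+d2*s[1];return (A+B)/2,np.linalg.norm(A-B)
def save(p,n): cv2.imwrite('pics/'+n,cv2.cvtColor(p['pixels'],cv2.COLOR_RGB2BGR))
E
python3 - <<'E'
from h import *
np.set_printoptions(precision=3,suppress=True)
a=r.capture('scene');b=r.capture('side');save(a,'a.png');save(b,'b.png')
print([k for k in a]);print(np.array(a['T']),np.array(b['T']))
hz=dict(reel=.056,unwinder=0,ramp_foot=0,seat=.065,clip=None,cup=0,dropper=0,scraper=0,marker=0,cap=0)
for n,z in hz.items():
    ms=[r.mark_of(p,n) for p in(a,b)]
    for p,m in zip((a,b),ms):
        for q in m[:2]: print(n,np.array(q['at']).round(1),round(q['confidence'],2), at_z(p,q['at'],z) if z is not None else '')
    if ms[0] and ms[1]: print('  tri',*tri(ray(a,ms[0][0]['at']),ray(b,ms[1][0]['at'])))
s=r.sense();print(s['time'],s['eef_pos'],s['orientation'],s['ft_force'])
E
```

```text
pics
['pixels', 'fx', 'fy', 'cx', 'cy', 'T', 'shot']
[[ 0.704  0.477 -0.527  0.092]
 [-0.71   0.48  -0.515 -0.371]
 [ 0.007  0.737  0.676  0.686]
 [ 0.     0.     0.     1.   ]] [[-0.884  0.212 -0.416  0.06 ]
 [-0.466 -0.352  0.812  1.111]
 [ 0.026  0.912  0.41   0.595]
 [ 0.     0.     0.     1.   ]]
reel [342.1 250.6] 0.6 [ 0.504 -0.048  0.056]
unwinder [296.9 213.9] 0.98 [0.549 0.147 0.   ]
unwinder [405.7 227.3] 0.36 [ 0.711 -0.082  0.   ]
unwinder [323.2 227.8] 0.81 [0.542 0.14  0.   ]
  tri [0.543 0.143 0.003] 0.005830909905642704
ramp_foot [309.7 235.1] 0.81 [0.521 0.07  0.   ]
ramp_foot [413.6 252.5] 0.37 [ 0.656 -0.142  0.   ]
ramp_foot [341.4 218.5] 0.76 [0.524 0.07  0.   ]
ramp_foot [323.1 225.8] 0.51 [0.547 0.131 0.   ]
  tri [ 0.523  0.071 -0.   ] 0.002733891373431309
seat [322.9 207.1] 0.58 [0.539 0.153 0.065]
clip [356.2 249.6] 0.7 
cup [404.5 224.9] 0.65 [ 0.716 -0.075  0.   ]
cup [211.7 206.3] 0.21 [0.408 0.327 0.   ]
cup [305.1 185.3] 0.6 [ 0.713 -0.07   0.   ]
cup [334.  275.7] 0.51 [0.425 0.317 0.   ]
  tri [ 0.716 -0.075 -0.002] 0.0020341970508340945
dropper [285.7 172.4] 0.64 [0.644 0.297 0.   ]
dropper [414.4 253.3] 0.47 [ 0.656 -0.145  0.   ]
dropper [248.8 242.3] 0.46 [0.663 0.294 0.   ]
dropper [327.5 180.1] 0.43 [ 0.672 -0.141  0.   ]
  tri [0.652 0.301 0.001] 0.01358268167002166
scraper [216.2 206. ] 0.7 [0.417 0.32  0.   ]
scraper [333.8 274.5] 0.61 [0.427 0.313 0.   ]
  tri [0.42  0.319 0.003] 0.00844818572060356
marker [297.2 214.3] 0.72 [0.549 0.145 0.   ]
marker [274.2 256.2] 0.66 [0.416 0.082 0.   ]
marker [324.6 203.2] 0.4 [0.605 0.011 0.   ]
  tri [0.537 0.118 0.048] 0.03459336791147384
cap [241.8 227.6] 0.83 [0.418 0.209 0.   ]
cap [355.4 250.8] 0.53 [0.426 0.201 0.   ]
  tri [0.42  0.208 0.003] 0.006982597133535203
1.1 [0.268 0.619 0.224] [[-0.918  0.398 -0.   ]
 [ 0.398  0.918  0.   ]
 [ 0.     0.    -1.   ]] [ 0.121 -0.508  0.116]
```

```bash
python3 -c "
import cv2
for n,(x,y) in dict(a=(190,140),b=(220,120)).items():
    i=cv2.imread(f'pics/{n}.png'); cv2.imwrite(f'pics/{n}2.png',cv2.resize(i[y:y+180,x:x+250],None,fx=3.2,fy=3.2,interpolation=cv2.INTER_CUBIC))
"
```

```text
(no output)
```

View pics/a2.png

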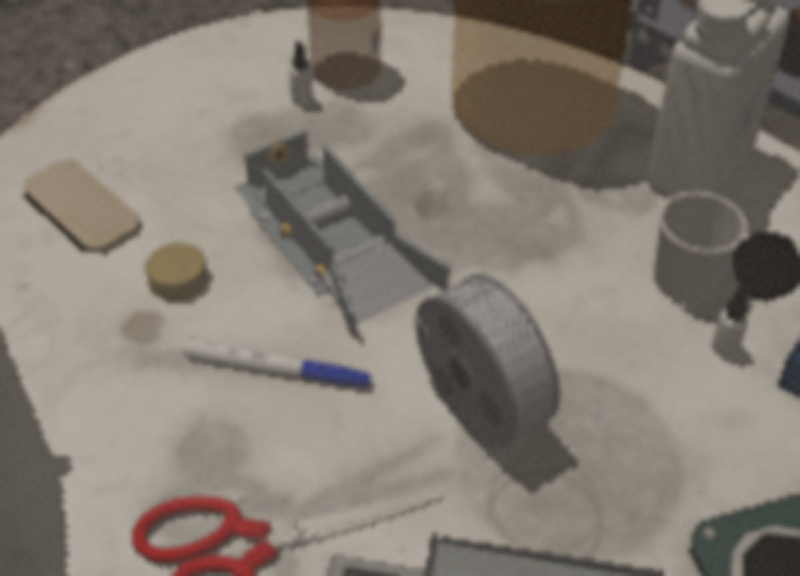

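View pics/b2.png

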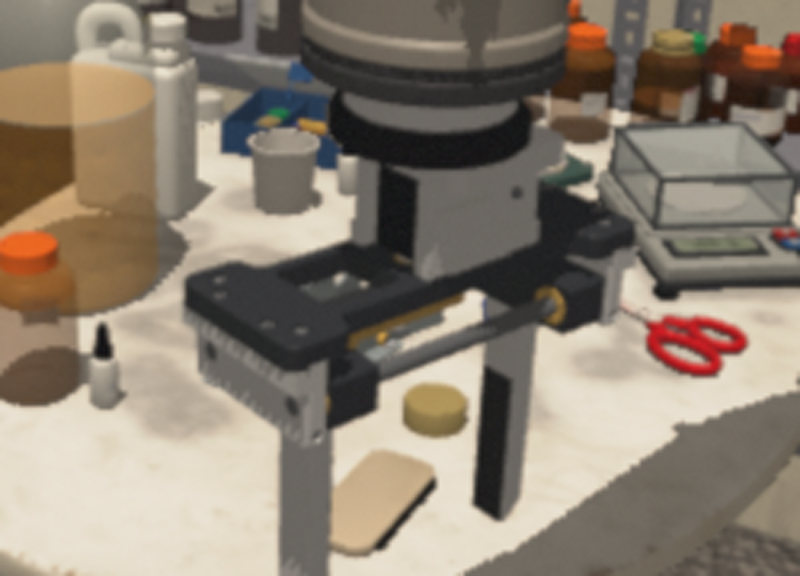

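The scene picture shows the reel at raw (342,253) and the ramp foot at about (313,236), with the unwinder running up-left from there. The clip isn't obvious yet. The side view is blocked by the gripper. Next I'll work out the heading and check for obstacles behind the reel.

Run:
```python
from h import *
np.set_printoptions(precision=3,suppress=True)
a=r.capture('scene');b=r.capture('side')
f=lambda p,x,y,z=0:at_z(p,(190+x/3.2,140+y/3.2) if p is a else (220+x/3.2,120+y/3.2),z)
P=f(a,240,190);Q=f(a,320,290);print('base edge',P,Q,np.degrees(np.arctan2(*(P-Q)[1::-1])))
P=f(a,358,322);Q=f(a,437,284);print('foot edge',P,Q,np.degrees(np.arctan2(*(Q-P)[1::-1])))
P=f(a,247,158,.036);Q=f(a,304,133,.036);print('endplate top',P,Q)
print('reel bottom front-left',f(a,505,448),'bottom right',f(a,550,415))
print('flange left ext',f(a,418,330,.056),f(a,515,420,.03))
print('balance b',f(b,665,295),f(b,610,215),'a',f(a,432,540,.06),f(a,340,570))
print('dark round top',f(a,765,265,.05), 'small bottle',f(a,735,345))
for p in(a,b):
  for n in('reel','unwinder'):print(n,[ (np.array(q['bbox']).round(),round(q['confidence'],2)) for q in r.look_for(p,n)[:2]])
im=a['pixels'][220:400,180:460,::-1]; cv2.imwrite('pics/c.png',cv2.resize(im,None,fx=2.8,fy=2.8,interpolation=cv2.INTER_CUBIC))
```

```text
base edge [0.526 0.249 0.   ] [0.496 0.116 0.   ] 77.59939512367446
foot edge [0.495 0.071 0.   ] [0.566 0.056 0.   ] -12.176526187247658
endplate top [0.532 0.242 0.036] [0.587 0.233 0.036]
reel bottom front-left [ 0.488 -0.084  0.   ] bottom right [ 0.531 -0.088  0.   ]
flange left ext [0.486 0.    0.056] [ 0.492 -0.086  0.03 ]
balance b [ 0.336 -0.084  0.   ] [ 0.43  -0.224  0.   ] a [ 0.374 -0.121  0.06 ] [ 0.344 -0.071  0.   ]
dark round top [ 0.717 -0.134  0.05 ] small bottle [ 0.679 -0.144  0.   ]
reel [(array([343., 252.,  43.,  53.]), 0.92)]
unwinder [(array([298., 213.,  70.,  63.]), 0.86), (array([342., 252.,  41.,  55.]), 0.73)]
reel []
unwinder [(array([338., 218.,  39.,  24.]), 0.77)]
```

View pics/c.png

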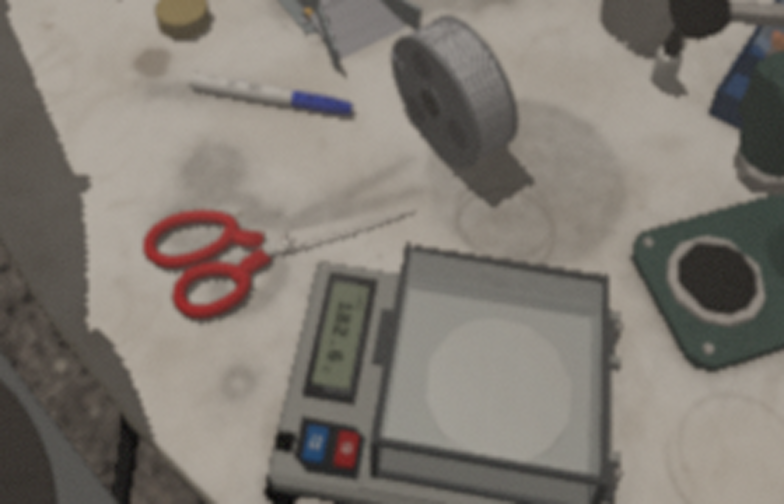

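The crop shows the balance's glass box behind the reel, with its corner at raw (326,309). It is low enough for the gripper body to pass over. The reel is in line with the ramp, heading about 77.7°. Next is a helper that turns a target pose into rows.

```bash
cat > plan.py <<'E'
import sys,json; from h import *
# plan.py x y z yangle n jaw : target TCP pose, tool-y world angle(deg)
x,y,z,ang,n,jaw=map(float,sys.argv[1:7]); n=int(n)
s=r.sense();p=np.array(s['eef_pos']);R=np.array(s['orientation'])
cur=np.degrees(np.arctan2(R[1,1],R[0,1])); turn=(cur-ang+180)%360-180
T=np.array([x,y,z]);rows=[]
for i in range(n):
    d=R.T@((T-p)/(n-i)); d=np.round(d*1000,1); w=round(turn/(n-i),2)
    rows.append([jaw,d.tolist(),w]); p=p+R@d/1000; turn-=w
    c,q=np.cos(np.radians(w)),np.sin(np.radians(w)); R=R@np.array([[c,-q,0],[q,c,0],[0,0,1]])
for i in range(0,n,5): print(json.dumps(rows[i:i+5]))
print(s['time'],cur,s['ft_force'],s['joints'])
E
python3 plan.py .482 -.152 .25 -12.3 20 .7
```

```text
[[0.7, [-25.1, -31.1, -1.3], 3.94], [0.7, [-27.2, -29.3, -1.3], 3.94], [0.7, [-29.2, -27.4, -1.3], 3.94], [0.7, [-31.0, -25.3, -1.3], 3.94], [0.7, [-32.7, -23.2, -1.3], 3.94]]
[[0.7, [-34.2, -20.8, -1.3], 3.95], [0.7, [-35.5, -18.5, -1.3], 3.94], [0.7, [-36.7, -16.0, -1.3], 3.95], [0.7, [-37.7, -13.4, -1.3], 3.94], [0.7, [-38.5, -10.8, -1.3], 3.95]]
[[0.7, [-39.2, -8.1, -1.3], 3.94], [0.7, [-39.7, -5.4, -1.2], 3.95], [0.7, [-39.9, -2.6, -1.3], 3.94], [0.7, [-40.0, 0.1, -1.2], 3.95], [0.7, [-39.9, 2.9, -1.3], 3.94]]
[[0.7, [-39.6, 5.6, -1.2], 3.95], [0.7, [-39.2, 8.3, -1.3], 3.94], [0.7, [-38.5, 11.0, -1.2], 3.95], [0.7, [-37.6, 13.7, -1.3], 3.94], [0.7, [-36.6, 16.2, -1.2], 3.95]]
1.4 66.57545538995753 [-0.25801091  0.25213702 -0.28443615] [-75.14409978  24.4139767    4.23302573  92.01569675  -1.95337877
  63.64323451  -3.84541146]
```

>>> servo_tool(commands=[[0.7,[-25,-31,-1],4],[0.7,[-27,-29,-1],4],[0.7,[-29,-27,-1],4],[0.7,[-31,-25,-1],4],[0.7,[-33,-23,-1],4]])

```text
time: 1.9
eef_pos: [0.3221, 0.426, 0.2296]
orientation: [[-0.724, 0.689, -0.0], [0.689, 0.724, 0.0], [0.0, 0.0, -1.0]]
ft_force: [1.0, 0.3, -0.5]
grip_width: 0.0575
grasp_force: 0.0
```

>>> servo_tool(commands=[[0.7,[-34,-21,-1],4],[0.7,[-35,-18,-1],4],[0.7,[-37,-16,-1],4],[0.7,[-38,-13,-1],4],[0.7,[-38,-11,-1],4]])

```text
time: 2.4
eef_pos: [0.3741, 0.2335, 0.2347]
orientation: [[-0.445, 0.896, 0.0], [0.896, 0.445, 0.001], [0.0, 0.001, -1.0]]
ft_force: [0.2, -0.0, -0.3]
grip_width: 0.0283
grasp_force: 0.0
```

```bash
python3 plan.py .482 -.152 .25 -12.3 10 .7
```

```text
[[0.7, [-39.3, -7.5, -1.5], 3.87], [0.7, [-39.7, -4.8, -1.6], 3.87], [0.7, [-40.0, -2.1, -1.5], 3.87], [0.7, [-40.0, 0.6, -1.6], 3.87], [0.7, [-39.9, 3.3, -1.5], 3.87]]
[[0.7, [-39.6, 6.0, -1.6], 3.87], [0.7, [-39.1, 8.6, -1.5], 3.87], [0.7, [-38.4, 11.2, -1.6], 3.87], [0.7, [-37.6, 13.8, -1.5], 3.88], [0.7, [-36.6, 16.4, -1.6], 3.87]]
2.4 26.41037035530693 [ 0.17522031 -0.0020423  -0.27602275] [-59.40604479   0.67471278  19.4317232  120.80790796  -0.28226997
  58.52120747 -13.41793558]
```

>>> servo_tool(commands=[[0.7,[-39,-2,-2],3.9],[0.7,[-39,1,-2],3.9],[0.7,[-39,3,-1],3.9],[0.7,[-40,5,-1],3.9],[0.7,[-40,4,-1],3.9]])

```text
time: 2.9
eef_pos: [0.4481, 0.0504, 0.2419]
orientation: [[-0.121, 0.993, 0.001], [0.993, 0.121, 0.001], [0.0, 0.001, -1.0]]
ft_force: [0.5, -0.3, -0.5]
grip_width: 0.0281
grasp_force: 0.0
```

```bash
python3 plan.py .482 -.152 .25 -12.3 5 .7
```

```text
[[0.7, [-41.0, 1.9, -1.6], 3.84], [0.7, [-40.8, 4.6, -1.7], 3.85], [0.7, [-40.4, 7.3, -1.6], 3.84], [0.7, [-39.8, 10.0, -1.7], 3.85], [0.7, [-39.0, 12.7, -1.6], 3.84]]
2.9 6.922304515970814 [ 0.5403935  -0.27964173 -0.48712317] [-46.2074856    0.81130867  32.47597925 119.81188997  -0.52606311
  59.4526999   -6.54482017]
```

>>> servo_tool(commands=[[0.7,[-41,2,-1.5],3.84],[0.7,[-41,5,-1.5],3.84],[0.7,[-40,7,-1.5],3.84],[0.7,[-40,10,-1.5],3.84],[0.7,[-39,12,-2],3.84]])

```text
time: 3.4
eef_pos: [0.4816, -0.1519, 0.2499]
orientation: [[0.212, 0.977, 0.001], [0.977, -0.212, 0.0], [0.001, 0.001, -1.0]]
ft_force: [1.3, 0.7, 0.0]
grip_width: 0.0282
grasp_force: 0.0
```

Run:
```python
from h import *
np.set_printoptions(precision=3,suppress=True)
s=r.sense();print(s['time'],s['eef_pos'],s['ft_force'],s['joints'])
a=r.capture('scene');b=r.capture('side')
for n,z in dict(reel=.056,unwinder=0,ramp_foot=0,seat=.065,clip=.056).items():
    ms=[r.mark_of(p,n) for p in(a,b)]
    for p,m in zip('ab',ms):
        for q in m[:2]: print(p,n,np.array(q['at']).round(1),round(q['confidence'],2), at_z(dict(a=a,b=b)[p],q['at'],z))
    if ms[0] and ms[1]: print('  tri',*tri(ray(a,ms[0][0]['at']),ray(b,ms[1][0]['at'])))
i=lambda p,y,x:cv2.resize(p['pixels'][y:y+150,x:x+200,::-1],None,fx=4,fy=4,interpolation=cv2.INTER_CUBIC)
cv2.imwrite('pics/d.png',i(b,150,250))
```

```text
3.4 [ 0.482 -0.152  0.25 ] [1.302 0.729 0.023] [-30.666   7.942  45.621 113.738  -6.532  60.802   5.608]
a reel [343.4 248.8] 0.76 [ 0.51  -0.046  0.056]
b reel [367.3 185.2] 0.59 [ 0.504 -0.048  0.056]
  tri [ 0.506 -0.048  0.058] 0.005332150231268471
a unwinder [296.4 214.2] 0.7 [0.547 0.147 0.   ]
b unwinder [323.1 226.5] 0.83 [0.546 0.134 0.   ]
  tri [0.542 0.142 0.006] 0.0020474089277768798
a ramp_foot [275.3 257.5] 0.65 [0.415 0.077 0.   ]
a ramp_foot [313.7 236.3] 0.61 [ 0.525  0.06  -0.   ]
b ramp_foot [340.4 221.1] 0.7 [0.52  0.085 0.   ]
  tri [ 0.47   0.102 -0.009] 0.09194585321442898
a seat [293.5 194.7] 0.68 [0.546 0.153 0.065]
b seat [321.9 208. ] 0.93 [0.539 0.158 0.065]
b seat [306.4 183.7] 0.47 [0.643 0.048 0.065]
  tri [0.544 0.153 0.064] 0.005748355713555679
a clip [329.1 233.9] 0.78 [0.52  0.006 0.056]
b clip [356.3 193.6] 0.77 [0.507 0.019 0.056]
b clip [334.  274.2] 0.67 [0.393 0.387 0.056]
  tri [0.516 0.006 0.052] 0.009367137508731548
```

View pics/d.png

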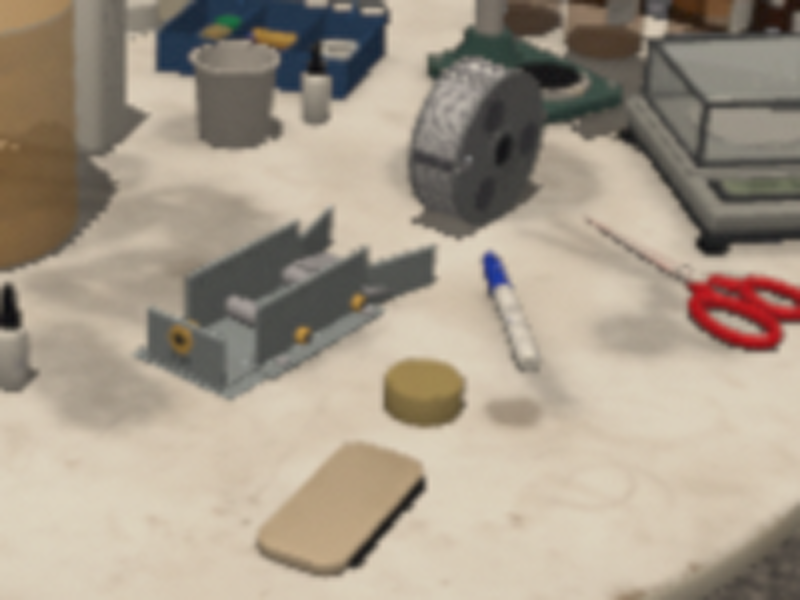

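The side view shows the clip at d (440,160), on the reel's front near centre height, so it starts about 1.65 rad forward. The unwinder is clear. I'll check the balance corner height before descending.

```bash
python3 - <<'E'
from h import *
a=r.capture('scene');b=r.capture('side')
print(tri(ray(a,(326.4,309.3)),ray(b,(426.2,177.5))))
print(tri(ray(a,(397,320)),ray(b,(411,160))))
E
python3 plan.py .484 -.153 .061 -12.0 10 .7
```

```text
(array([ 0.36449051, -0.13177589,  0.08026307]), np.float64(0.002147861959277529))
(array([ 0.43989235, -0.23535356,  0.0819065 ]), np.float64(0.002887818479395901))
[[0.7, [-0.3, 0.3, 18.9], -0.01], [0.7, [-0.2, 0.3, 18.8], -0.01], [0.7, [-0.3, 0.3, 18.9], -0.01], [0.7, [-0.2, 0.3, 18.8], -0.01], [0.7, [-0.3, 0.3, 18.9], -0.01]]
[[0.7, [-0.2, 0.3, 18.8], -0.01], [0.7, [-0.3, 0.3, 18.9], -0.01], [0.7, [-0.2, 0.3, 18.8], -0.01], [0.7, [-0.3, 0.3, 18.9], -0.0], [0.7, [-0.2, 0.3, 18.8], -0.01]]
4.1 -12.088194991119353 [-0.02594492  0.64686828 -0.84124488] [-30.81378135   7.90148588  45.50223782 113.80480366  -6.45840534
  60.7932519    5.48849804]
```

>>> servo_tool(commands=[[0.7,[0,0,19],0],[0.7,[0,1,19],0],[0.7,[0,1,19],0],[0.7,[0,0,19],0],[0.7,[0,0,19],0]])

```text
time: 4.6
eef_pos: [0.4835, -0.1506, 0.1537]
orientation: [[0.21, 0.978, 0.0], [0.978, -0.21, -0.0], [-0.0, 0.0, -1.0]]
ft_force: [0.3, 0.4, 0.3]
grip_width: 0.0276
grasp_force: 0.0
```

>>> servo_tool(commands=[[0.7,[0,0,19],0],[0.7,[0,0,19],0],[0.7,[0,0,19],0],[0.7,[0,0,19],0],[0.7,[0,0,18],0]])

```text
time: 5.1
eef_pos: [0.4835, -0.1505, 0.0596]
orientation: [[0.21, 0.978, -0.0], [0.978, -0.21, -0.0], [-0.0, -0.0, -1.0]]
ft_force: [0.6, -0.1, -1.0]
grip_width: 0.0281
grasp_force: 0.0
```

>>> servo_tool(commands=[[0.7,[8,0,0],0],[0.7,[8,0,0],0],[0.7,[6,0,0],0],[0.7,[4,0,0],0],[0.7,[3,0,0],0]])

```text
time: 5.6
eef_pos: [0.4901, -0.1216, 0.0611]
orientation: [[0.209, 0.978, 0.001], [0.978, -0.209, 0.0], [0.0, 0.001, -1.0]]
ft_force: [-0.9, -0.5, 0.9]
grip_width: 0.0281
grasp_force: 0.0
```

>>> servo_tool(commands=[[0.7,[4,0,0],0],[0.7,[4,0,0],0],[0.7,[4,0,0],0],[0.7,[4,0,0],0],[0.7,[4,0,0],0]])

```text
time: 6.1
eef_pos: [0.4938, -0.1025, 0.0605]
orientation: [[0.21, 0.978, -0.0], [0.978, -0.21, -0.0], [-0.0, -0.0, -1.0]]
ft_force: [-0.6, 0.9, 0.4]
grip_width: 0.0283
grasp_force: 0.1
```

>>> servo_tool(commands=[[0.7,[4,0,0],0],[0.7,[4,0,0],0],[0.7,[4,0,0],0],[0.7,[4,0,0],0],[0.7,[4,0,0],0]])

```text
time: 6.6
eef_pos: [0.498, -0.0829, 0.0605]
orientation: [[0.21, 0.978, -0.0], [0.978, -0.21, 0.0], [-0.0, -0.0, -1.0]]
ft_force: [0.1, -0.2, 0.4]
grip_width: 0.028
grasp_force: 0.1
```

```bash
cat > m.py <<'E'
from h import *
import sys
np.set_printoptions(precision=3,suppress=True)
O=np.array([.544,.148,0]);h=np.array([.213,.977,0]);n=np.array([-.977,.213,0])
s=r.sense();p=s['eef_pos'];print(s['time'],'tcp along %.3f lat %.3f z %.3f'%(h@(p-O),n@(p-O),p[2]),s['ft_force'])
C={'a':r.capture('scene'),'b':r.capture('side')}
for lab,z in(('reel',float(sys.argv[1])),('clip',.08)):
    m={k:r.mark_of(v,lab) for k,v in C.items()}
    for k in C:
        for q in m[k][:1]:
            X=at_z(C[k],q['at'],z);print(k,lab,round(q['confidence'],2),np.array(q['at']).round(),'along %.3f lat %.3f'%(h@(X-O),n@(X-O)))
    if m['a'] and m['b']:
        X,e=tri(ray(C['a'],m['a'][0]['at']),ray(C['b'],m['b'][0]['at']));print(' tri along %.3f lat %.3f z %.3f err %.3f'%(h@(X-O),n@(X-O),X[2],e))
if len(sys.argv)>2:
    k=sys.argv[3];x,y,w,f=map(int,sys.argv[4:8])
    cv2.imwrite('pics/'+sys.argv[2],cv2.resize(C[k]['pixels'][y:y+int(w*.75),x:x+w,::-1],None,fx=f,fy=f,interpolation=cv2.INTER_CUBIC))
E
python3 m.py .056
```

```text
6.6 tcp along -0.235 lat -0.004 z 0.060 [ 0.096 -0.227  0.445]
a reel 0.79 [334. 244.] along -0.174 lat 0.002
b reel 0.8 [362. 189.] along -0.168 lat 0.004
 tri along -0.172 lat 0.001 z 0.054 err 0.001
a clip 0.8 [320. 234.] along -0.152 lat 0.024
b clip 0.9 [351. 208.] along -0.016 lat 0.077
 tri along -0.114 lat 0.002 z 0.024 err 0.013
```

>>> servo_tool(commands=[[0.7,[5,0,0],0],[0.7,[5,0,0],0],[0.7,[5,0,0],0],[0.7,[5,0,0],0],[0.7,[5,0,0],0]])

```text
time: 7.4
eef_pos: [0.5033, -0.0582, 0.0605]
orientation: [[0.21, 0.978, -0.0], [0.978, -0.21, 0.0], [0.0, -0.0, -1.0]]
ft_force: [-0.2, 0.0, 0.6]
grip_width: 0.0283
grasp_force: 0.1
```

>>> servo_tool(commands=[[0.7,[5,0,0],0],[0.7,[5,0,0],0],[0.7,[5,0,0],0],[0.7,[5,0,0],0],[0.7,[4,0,0],0]])

```text
time: 7.9
eef_pos: [0.5083, -0.0348, 0.0605]
orientation: [[0.21, 0.978, -0.0], [0.978, -0.21, 0.0], [0.0, -0.0, -1.0]]
ft_force: [-0.2, -0.5, 1.2]
grip_width: 0.0281
grasp_force: 0.0
```

```bash
python3 m.py .056 e.png b 260 120 200 4
```

```text
7.9 tcp along -0.186 lat -0.004 z 0.060 [-0.157 -0.547  1.161]
a reel 0.64 [321. 228.] along -0.118 lat -0.002
b reel 0.71 [349. 194.] along -0.118 lat -0.003
 tri along -0.118 lat -0.003 z 0.056 err 0.001
a clip 0.72 [319. 243.] along -0.171 lat 0.039
b clip 0.7 [349. 217.] along 0.025 lat 0.103
 tri along -0.112 lat 0.002 z -0.006 err 0.007
```

View pics/e.png

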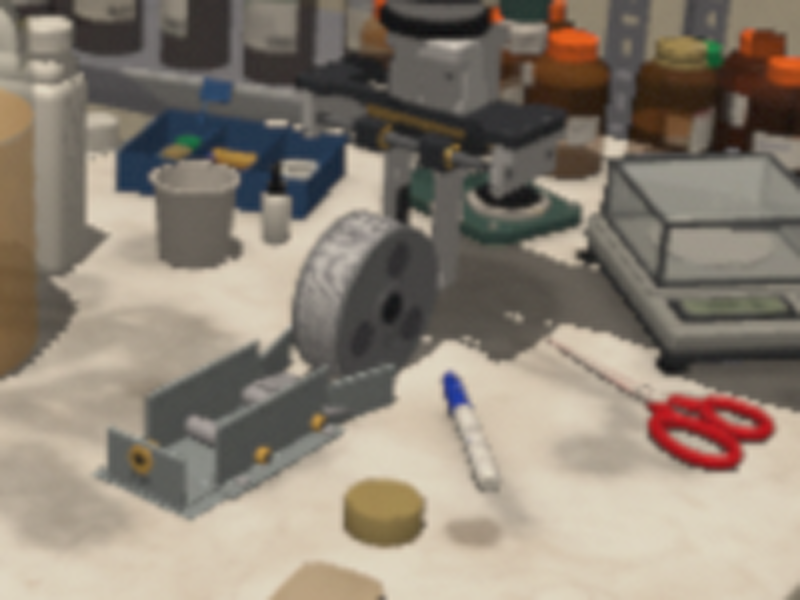

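The reel stands upright at the ramp mouth at e (365,295), centred, with its clip now underneath.

>>> servo_tool(commands=[[0.7,[5,0,3],0],[0.7,[5,0,3],0],[0.7,[4,0,0],0],[0.7,[4,0,0],0],[0.7,[4,0,0],0]])

```text
time: 8.7
eef_pos: [0.5129, -0.0135, 0.0545]
orientation: [[0.21, 0.978, -0.0], [0.978, -0.21, -0.0], [-0.0, -0.0, -1.0]]
ft_force: [1.2, -0.0, -0.5]
grip_width: 0.0282
grasp_force: 0.1
```

>>> servo_tool(commands=[[0.7,[3,0,0],0],[0.7,[3,0,0],0],[0.7,[3,0,0],0],[0.7,[2,0,-2],0],[0.7,[2,0,-2],0]])

```text
time: 9.2
eef_pos: [0.5142, -0.0037, 0.0585]
orientation: [[0.212, 0.977, -0.002], [0.977, -0.212, -0.002], [-0.003, -0.002, -1.0]]
ft_force: [-9.2, -16.7, 12.2]
grip_width: 0.0283
grasp_force: 9.0
```

```bash
python3 m.py .058
```

```text
9.2 tcp along -0.155 lat -0.003 z 0.058 [ -9.172 -16.728  12.191]
a reel 0.55 [316. 220.] along -0.091 lat -0.005
b reel 0.97 [345. 197.] along -0.091 lat 0.003
 tri along -0.094 lat -0.002 z 0.058 err 0.006
a clip 0.5 [316. 240.] along -0.162 lat 0.040
b clip 0.79 [350. 214.] along 0.011 lat 0.094
 tri along -0.110 lat 0.007 z 0.006 err 0.004
```

>>> servo_tool(commands=[[0.7,[1,0,-4],0],[0.7,[2,0,-4],0],[0.7,[2,0,-3],0],[0.7,[2,0,-3],0],[0.7,[2,0,-3],0]])

```text
time: 10.0
eef_pos: [0.5176, 0.008, 0.0757]
orientation: [[0.21, 0.978, 0.0], [0.978, -0.21, -0.0], [0.0, 0.0, -1.0]]
ft_force: [-1.5, -1.8, 0.1]
grip_width: 0.0285
grasp_force: 1.2
```

>>> servo_tool(commands=[[0.7,[2.5,0,-3],0],[0.7,[2.5,0,-3],0],[0.7,[2.5,0,-3],0],[0.7,[2.5,0,-2.5],0],[0.7,[2.5,0,-2.5],0]])

```text
time: 10.5
eef_pos: [0.5203, 0.0199, 0.0898]
orientation: [[0.21, 0.978, 0.0], [0.978, -0.21, -0.0], [-0.0, 0.0, -1.0]]
ft_force: [-0.8, -4.8, 3.5]
grip_width: 0.0283
grasp_force: 2.8
```

```bash
python3 m.py .064
```

```text
10.5 tcp along -0.130 lat -0.004 z 0.090 [-0.753 -4.808  3.493]
b reel 0.69 [340. 197.] along -0.076 lat -0.002
a clip 0.56 [318. 233.] along -0.146 lat 0.025
b clip 0.65 [348. 210.] along 0.001 lat 0.080
 tri along -0.103 lat 0.000 z 0.018 err 0.011
```

>>> servo_tool(commands=[[0.7,[3,0,-2.5],0],[0.7,[3,0,-2.5],0],[0.7,[3,0,-2.5],0],[0.7,[3,0,-2.5],0],[0.7,[3,0,-2.5],0]])

```text
time: 11.3
eef_pos: [0.5235, 0.033, 0.1026]
orientation: [[0.211, 0.977, 0.0], [0.977, -0.211, -0.001], [-0.001, 0.001, -1.0]]
ft_force: [-3.7, -13.7, 12.3]
grip_width: 0.0283
grasp_force: 8.5
```

```bash
python3 m.py .068
```

```text
11.3 tcp along -0.117 lat -0.004 z 0.103 [ -3.741 -13.729  12.305]
a reel 0.62 [309. 209.] along -0.062 lat -0.005
b reel 0.58 [336. 197.] along -0.058 lat -0.001
 tri along -0.062 lat -0.004 z 0.067 err 0.003
a clip 0.84 [316. 230.] along -0.135 lat 0.023
b clip 0.84 [348. 206.] along -0.019 lat 0.067
 tri along -0.102 lat 0.004 z 0.033 err 0.009
```

>>> servo_tool(commands=[[0.7,[1.5,0,-3],0],[0.7,[2.5,0,-3],0],[0.7,[2.5,0,-2.7],0],[0.7,[2.5,0,-2.7],0],[0.7,[2.5,0,-2.5],0]])

```text
time: 12.1
eef_pos: [0.5257, 0.0465, 0.116]
orientation: [[0.21, 0.978, -0.0], [0.978, -0.21, 0.0], [0.0, -0.0, -1.0]]
ft_force: [0.0, -0.3, 0.1]
grip_width: 0.0279
grasp_force: 0.3
```

```bash
python3 m.py .070
```

```text
12.1 tcp along -0.103 lat -0.004 z 0.116 [ 0.037 -0.291  0.114]
a reel 0.78 [306. 204.] along -0.046 lat -0.006
b reel 0.77 [335. 194.] along -0.068 lat -0.013
 tri along -0.053 lat -0.002 z 0.078 err 0.000
a clip 0.72 [273. 259.] along -0.156 lat 0.141
b clip 0.86 [344. 204.] along -0.019 lat 0.053
 tri along -0.079 lat 0.069 z 0.027 err 0.115
```

>>> servo_tool(commands=[[0.7,[3,0,-2],0],[0.7,[3,0,-2],0],[0.7,[3,0,-2],0],[0.7,[3,0,-2],0],[0.7,[3,0,-1.5],0]])

```text
time: 12.9
eef_pos: [0.529, 0.0609, 0.1256]
orientation: [[0.21, 0.978, 0.0], [0.978, -0.21, 0.0], [0.0, 0.0, -1.0]]
ft_force: [-0.2, 0.4, -0.4]
grip_width: 0.0283
grasp_force: 0.1
```

```bash
python3 m.py .072 f.png b 260 110 200 4
```

```text
12.9 tcp along -0.088 lat -0.004 z 0.126 [-0.207  0.43  -0.375]
a reel 0.94 [304. 200.] along -0.034 lat -0.009
b reel 0.72 [332. 200.] along -0.032 lat 0.005
 tri along -0.037 lat -0.004 z 0.071 err 0.010
a clip 0.69 [294. 216.] along -0.072 lat 0.044
b clip 0.7 [344. 198.] along -0.050 lat 0.031
 tri along -0.059 lat 0.032 z 0.071 err 0.015
```

View pics/f.png

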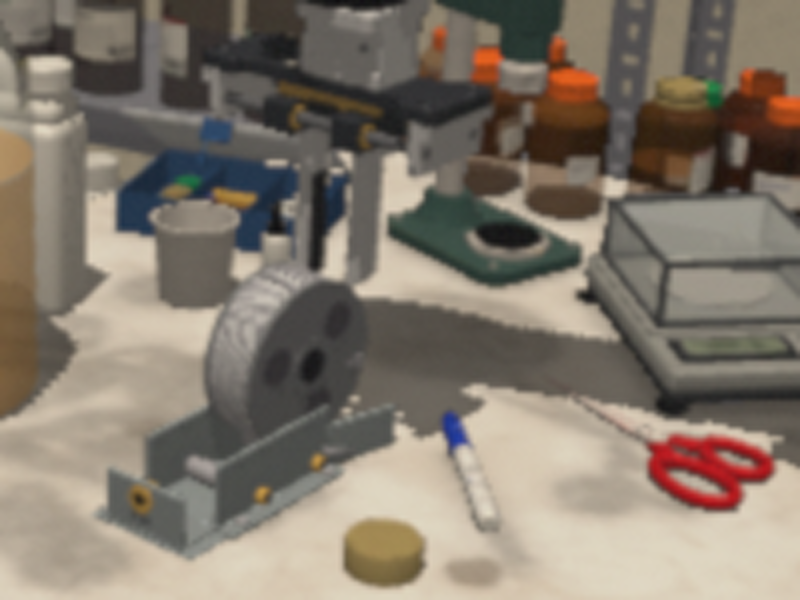

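The reel is on the lip, at f (290,355), and the clip tongue shows at its rear at f (362,358). A small push should tip it in.

>>> servo_tool(commands=[[0.7,[3,0,-1.5],0],[0.7,[3,0,-1],0],[0.7,[3,0,-1],0],[0.7,[3,0,-1],0],[0.7,[3,0,-1],0]])

```text
time: 13.7
eef_pos: [0.5321, 0.0755, 0.131]
orientation: [[0.21, 0.978, 0.0], [0.978, -0.21, -0.0], [-0.0, 0.0, -1.0]]
ft_force: [0.9, -0.7, 1.9]
grip_width: 0.0284
grasp_force: 0.5
```

```bash
python3 m.py .069
```

```text
13.7 tcp along -0.073 lat -0.004 z 0.131 [ 0.948 -0.691  1.879]
a reel 0.67 [301. 202.] along -0.030 lat -0.003
b reel 0.86 [331. 195.] along -0.059 lat -0.020
 tri along -0.038 lat -0.000 z 0.080 err 0.007
a clip 0.77 [309. 215.] along -0.088 lat 0.011
b clip 0.85 [345. 195.] along -0.066 lat 0.022
 tri along -0.082 lat 0.009 z 0.072 err 0.004
```

>>> servo_tool(commands=[[0.7,[3,0,-1],0],[0.7,[3,0,-1],0],[0.7,[3,0,-0.5],0],[0.7,[3,0,0],0],[0.7,[3,0,0],0]])

```text
time: 14.5
eef_pos: [0.5351, 0.0902, 0.1333]
orientation: [[0.21, 0.978, -0.0], [0.978, -0.21, -0.0], [-0.0, -0.0, -1.0]]
ft_force: [0.8, 0.1, -0.3]
grip_width: 0.0281
grasp_force: 0.0
```

```bash
python3 m.py .067
```

```text
14.5 tcp along -0.058 lat -0.004 z 0.133 [ 0.776  0.115 -0.256]
a reel 0.79 [298. 198.] along -0.012 lat -0.003
b reel 0.7 [322. 204.] along -0.006 lat -0.006
 tri along -0.008 lat -0.006 z 0.065 err 0.003
a clip 0.67 [305. 205.] along -0.054 lat 0.002
b clip 0.71 [333. 193.] along -0.052 lat -0.006
 tri along -0.051 lat -0.002 z 0.079 err 0.006
```

>>> servo_tool(commands=[[1,[-3,0,-8],0],[1,[0,0,-10],0],[1,[0,0,-10],0],[1,[0,0,0],0],[1,[0,0,0],0]])

```text
time: 15.3
eef_pos: [0.5347, 0.0872, 0.1618]
orientation: [[0.21, 0.978, 0.001], [0.978, -0.21, 0.001], [0.001, 0.001, -1.0]]
ft_force: [-0.1, 0.6, -0.8]
grip_width: 0.0004
grasp_force: 0.0
```

```bash
python3 m.py .065 g.png b 270 150 130 6
```

```text
15.3 tcp along -0.061 lat -0.004 z 0.162 [-0.13   0.581 -0.813]
a reel 0.83 [298. 193.] along 0.004 lat -0.013
a clip 0.65 [309. 203.] along -0.054 lat -0.009
b clip 0.97 [333. 194.] along -0.051 lat -0.005
 tri along -0.054 lat -0.008 z 0.079 err 0.002
```

View pics/g.png

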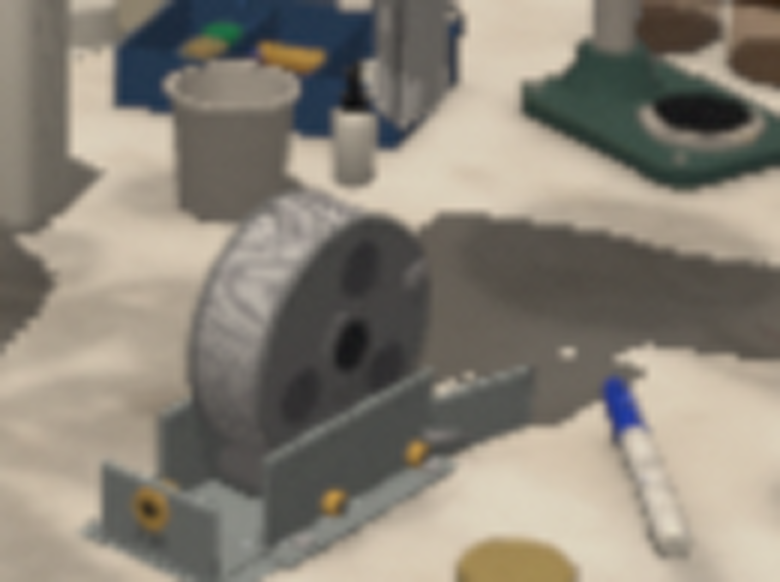

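The reel sits between the rollers, with its hub at g (352,345). The tongue is at g (415,270), rear and up. I'll compute the clip angle and seat position from these.

```bash
cat > ang.py <<'E'
from h import *
import sys
O=np.array([.544,.148,0]);h=np.array([.213,.977,0]);n=np.array([-.977,.213,0]);u=np.array([0,0,1.])
p=r.capture('side');f=lambda x,y:np.array([x,y])
hub=np.array([float(v) for v in sys.argv[1:3]]);ton=np.array([float(v) for v in sys.argv[3:5]])
X=at_z(p,hub,.065);print('hub along %.3f lat %.3f'%(h@(X-O),n@(X-O)))
o,d=ray(p,ton);Y=o+d*(n@(X-o))/(n@d);v=Y-X;print('tongue angle',np.degrees(np.arctan2(h@v,v[2])),'radius',np.linalg.norm(v))
E
python3 ang.py $(python3 -c "print(270+352/6,150+345/6,270+415/6,150+270/6)")
```

```text
hub along -0.005 lat 0.018
tongue angle -63.636292051072026 radius 0.045328931528945224
```

>>> servo_tool(commands=[[1,[10,0,0],0],[1,[10,0,4],0],[1,[8,0,4],0],[1,[6,0,5],0],[1,[0,0,5],0]])

```text
time: 16.15
eef_pos: [0.5417, 0.1213, 0.1427]
orientation: [[0.209, 0.978, -0.0], [0.978, -0.209, -0.0], [-0.0, -0.0, -1.0]]
ft_force: [-0.8, -0.6, -0.1]
grip_width: 0.0006
grasp_force: 0.0
```

>>> servo_tool(commands=[[1,[0,0,2],0],[1,[0,0,2],0],[1,[0,0,1],0],[1,[0,0,1],0],[1,[0,0,1],0]])

```text
time: 16.65
eef_pos: [0.5417, 0.12, 0.1365]
orientation: [[0.21, 0.978, 0.0], [0.978, -0.21, 0.0], [0.0, 0.0, -1.0]]
ft_force: [0.7, 0.0, 0.2]
grip_width: 0.0004
grasp_force: 0.0
```

>>> servo_tool(commands=[[1,[0,0,1],0],[1,[0,0,1],0],[1,[0,0,0.5],0],[1,[0,0,0],0],[1,[0,0,0],0]])

```text
time: 17.15
eef_pos: [0.5424, 0.12, 0.1346]
orientation: [[0.21, 0.978, 0.001], [0.978, -0.21, 0.0], [0.001, 0.001, -1.0]]
ft_force: [-1.7, -2.6, 12.6]
grip_width: 0.0009
grasp_force: 6.1
```

>>> servo_tool(commands=[[1,[6,0,-1.4],0],[1,[6,0,-0.9],0],[1,[7,0,-0.3],0],[1,[7,0,0],0],[1,[7,0,0],0]])

```text
time: 17.65
eef_pos: [0.5497, 0.1518, 0.1378]
orientation: [[0.211, 0.977, 0.002], [0.977, -0.211, 0.0], [0.001, 0.002, -1.0]]
ft_force: [-4.2, -5.7, 20.2]
grip_width: 0.0004
grasp_force: 10.6
```

```bash
python3 m.py .065 i.png b 270 150 130 6
```

```text
17.65 tcp along 0.005 lat -0.005 z 0.138 [-4.21  -5.72  20.186]
a reel 0.72 [298. 196.] along -0.004 lat -0.008
b reel 0.75 [322. 205.] along -0.004 lat -0.001
 tri along -0.006 lat -0.005 z 0.065 err 0.005
a clip 0.96 [303. 188.] along -0.001 lat -0.024
b clip 0.69 [332. 185.] along -0.090 lat -0.042
 tri along -0.035 lat -0.002 z 0.112 err 0.006
```

View pics/i.png

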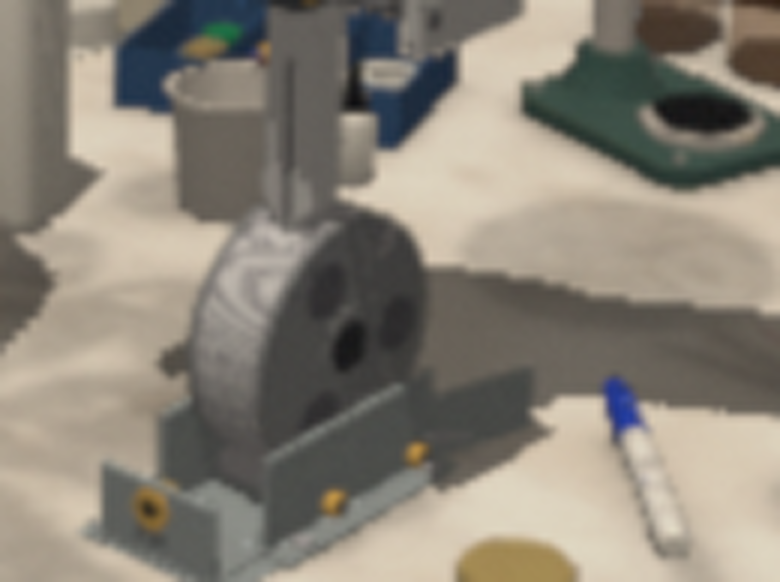

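That stroke turned the reel about 32°, leaving the clip at about -32°. The next stroke is about 30 mm, starting further forward so the tip stays clear of the clip.

>>> servo_tool(commands=[[1,[0,0,-5],0],[1,[0,0,-4],0],[1,[-11,0,0],0],[1,[-11,0,0],0],[1,[0,0,0],0]])

```text
time: 18.45
eef_pos: [0.5435, 0.1286, 0.1454]
orientation: [[0.212, 0.977, -0.0], [0.977, -0.212, -0.0], [-0.0, -0.0, -1.0]]
ft_force: [-0.0, -0.6, 0.5]
grip_width: 0.0005
grasp_force: 0.0
```

>>> servo_tool(commands=[[1,[0,0,3],0],[1,[0,0,3],0],[1,[0,0,1.5],0],[1,[0,0,1],0],[1,[0,0,0],0]])

```text
time: 18.95
eef_pos: [0.5447, 0.1311, 0.1374]
orientation: [[0.21, 0.978, 0.001], [0.978, -0.21, 0.0], [0.001, 0.001, -1.0]]
ft_force: [-2.1, -0.7, 11.9]
grip_width: 0.0005
grasp_force: 6.1
```

>>> servo_tool(commands=[[1,[6,0,0.3],0],[1,[6,0,0],0],[1,[6,0,0],0],[1,[6,0,0.3],0],[1,[7,0,0.5],0]])

```text
time: 19.45
eef_pos: [0.5513, 0.161, 0.1369]
orientation: [[0.211, 0.978, 0.001], [0.978, -0.211, 0.0], [0.001, 0.001, -1.0]]
ft_force: [-3.4, -2.4, 15.9]
grip_width: 0.0005
grasp_force: 7.8
```

>>> servo_tool(commands=[[1,[0,0,-4],0],[1,[0,0,-6],0],[1,[0,0,-20],0],[1,[0,0,-40],0],[1,[0,0,-40],0]])

```text
time: 19.95
eef_pos: [0.55, 0.1606, 0.2469]
orientation: [[0.211, 0.978, -0.001], [0.978, -0.211, -0.001], [-0.001, -0.001, -1.0]]
ft_force: [0.5, 0.1, 0.6]
grip_width: -0.0001
grasp_force: 0.0
```

```bash
python3 m.py .065 j.png b 270 150 130 6
```

```text
19.95 tcp along 0.014 lat -0.003 z 0.247 [0.549 0.056 0.59 ]
a reel 0.78 [296. 195.] along 0.001 lat -0.005
b reel 0.66 [321. 207.] along 0.005 lat 0.003
 tri along 0.001 lat -0.003 z 0.063 err 0.005
a clip 0.83 [293. 176.] along 0.054 lat -0.030
b clip 0.83 [322. 186.] along -0.069 lat -0.056
 tri along 0.004 lat -0.000 z 0.123 err 0.007
```

View pics/j.png

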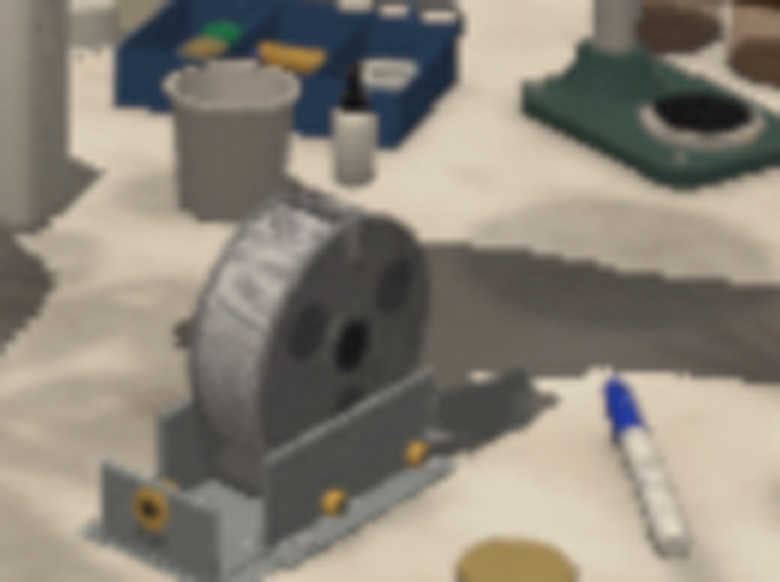

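The tongue is at j (353,245), nearly straight above the hub at j (352,345), and the fingers are clear.

```bash
python3 ang.py $(python3 -c "print(270+352/6,150+345/6,270+353/6,150+245/6)")
```

```text
hub along -0.005 lat 0.018
tongue angle 2.2726534523886124 radius 0.045659570085356045
```

```bash
python3 -c "
from bench import r; print(r.finish_job())"
```

```text
the job is handed in; nothing more can be done
None
```

The reel is seated between the rollers with its clip about 2° from straight up, measured in the last picture. The gripper is clear of it, and the job is handed in at about 20 s; no verdict came back.

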